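# Prop open the hood of the bench compressor

## Task

Open the small bench compressor for service: lift its hood by the bar handle as far as it goes, swing the prop rod on its right side up under the hood, then lower the hood gently until the ball end of the rod is seated in the V-shaped socket under the hood and the rod carries it. Let go, and leave the oil bottle, the roll of tape and the spanner where they are.

Things in the scene. Friction and masses are not known exactly. Their poses are not given: they have to be found in the camera images.
- compressor: Bench compressor, fixed: grey base 210 (x) x 160 (y) x 75 mm high, white sheet-metal hood. Origin: centre of the underside. -x is its front (to the robot, with the hood's handle), +x the hinge side, -y its right side with the prop rod, z up. Turned by up to 17 degrees. Shut, the hood spans x -113 to 103, y -118 to 83, z 76 to 124 mm; it overhangs the right base wall (y = -80), above the rod.
- hood (a joint): Hood angle, rad: 0 shut, grows as the front (handle side) is lifted; stop at 1.082 (62 degrees). Mass 0.95 kg; lifting at the handle takes about 6 N. The stiff hinge holds the hood by itself only near the stop (above about 0.98 rad); below that it sinks shut unless held or propped. It rests on the seated prop rod at 0.82 rad.
- hood_hinge (a point): Point on the hood's hinge line, fixed to the base: (100, 0, 80) mm from the compressor's origin in its frame. The hinge line runs along the compressor's y.
- hood_handle (a point): Middle of the round steel bar handle on the hood's front wall: 12 mm thick, 110 mm long, parallel to the hinge line, 35 mm free between bar and wall. Hood shut: (-152.5, -15, 102) mm from the compressor's origin, 252.5 mm out from the hinge line and 22 mm above it; it goes round that line as the hood turns (the bar can turn between the fingers). Its frame turns with the hood.
- prop_rod (a joint): Prop rod angle, rad: 0 level, lying along +x on its rest across the base's right wall; grows as its free (far) end swings up about the compressor's y; stop at 1.45. The pivot is stiff enough that the rod stays at any angle it is left at (about 1 N at the knob moves it). Seated in the socket it stands at 1.062 rad.
- rod_pivot (a point): The rod's pivot, fixed to the base: (-75, -97, 40) mm from the compressor's origin in its frame.
- rod_knob (a point): Grip point of the rod's knob: a black cylinder 18 mm thick, 40 mm long, 120 mm from the pivot, standing out from the rod to the right, y = -101 to -141 mm; this point is on its axis at y = -127 mm. It can turn between the fingers. A gripper upright on it meets the open hood above it as the rod comes up; leaning out to the right by about 40 degrees (pointing down and left) it stays clear.
- rod_tip (a point): Centre of the black ball, 14 mm across, on the rod's free end, 163 mm from the pivot (rod 10 mm thick, steel).
- socket (a point): Where the ball's centre lies when seated in the steel V socket under the hood's right edge (seen through a window in its right wall). Moves with the hood, 140 mm from the hinge line. The V is 36 mm wide at its mouth, 18 mm deep, opening downward: have the ball within about 12 mm of the middle before lowering the hood. At the hood's stop the V is over 20 mm clear of the ball's path.
- oil_bottle: White bottle with a red spout, 42 mm across, 121 mm tall, loose, left of the compressor; origin at its foot. A bystander.
- tape_roll: Roll of masking tape lying flat, 96 mm across, 25 mm high, loose, right of the compressor; origin under its centre. A bystander.
- spanner: Steel combination spanner 205 mm long, lying on the bench right of the compressor; origin under its middle. A bystander.

How it is judged:
By the outcome, as a careful person would: the job done as asked, in the order asked, and still so for the second after the job is handed in, with the robot touching nothing.
It also fails if it takes over 70 s, if anything falls off the work surface, if the arm or the gripper's body presses on something with over 40 N, if the wrist force passes 120 N, or if a joint passes its speed limit or range.

## Robot

A 7-joint arm with a two-finger parallel gripper is mounted at the origin on a cart in front of the work surface, level with it; the furniture and walls round the work are solid. World frame = base frame: x ahead of the robot, y to its left, z up, the work surface at z = 0. Lengths are in mm, angles in rad, forces in N, time in s.
With the tool pointing down it reaches from about 425 to 950 mm from the base axis. Payload 16.7 kg.
Tool frame: the origin (TCP) lies at the very end of the fingers, on their centre line; the grasp point (between the pads) lies 19 mm behind it; z points along the fingers, y is the line along which they close (so a half turn about z gives the same grasp; the last joint's range is limited). The gripper opens to 94 mm and grips with 3 to 60 N. Pads are 16 mm wide; open, the fingers measure 119 mm over their backs; the gripper's body (75 mm by 177 mm) begins 78 mm behind the grasp point.
Start: joints at [1.028, 0.426, 0.074, 1.606, -0.034, 1.111, -0.067], TCP at [258.341, -623.566, 205.467] pointing down, gripper open.
Joint ranges: [-2.85, 2.85], [-0.5, 2.14], [-1.23, 1.37], [0.21, 2.46], [-1.02, 4.16], [0.16, 2.05], [-2.73, 2.73]. Speed limits (rad/s): [1.89, 1.89, 2.39, 2.39, 3.01, 3.01, 3.01].

## Interface

Orientations are given as a unit quaternion [w, x, y, z].
In Python, from station import ctrl, grab_frame, sign_off, look_for, mark_of gives the robot as it stands.
- The arm moves only by the shell command python3 -m inch 'ROWS' [FORCE]. ROWS is JSON, a list of rows, each a list of 7 numbers: the turn, a rotation vector about the tool's x, y, z scaled (see below), then the shift along the tool's x, y, z scaled (see below), then the opening, from -1 (shut) to 1 (fully open). A call has 1 to 20 rows; each row is the pose to reach, as a shift and turn from the pose commanded when the call began, along the tool's axes at that moment; what a row does not reach only later rows make up. The controller multiplies each number of a shift by 0.25 m and each number of a turn by 30 degrees. A row lasts 1/10 s, in which the tool goes at most 50 mm and 8.59 degrees, less where a joint would pass 70% of its speed; a pose out of reach is approached as far as the arm can. A call with a number of a shift or a turn outside -1 to 1 is refused whole. A call with a gripper value outside its range is refused whole. The fingers move at their own pace and stop on an object; FORCE is the grip in N (left out, the last holds). Time passes only in rows, so rows that repeat a pose let the fingers close. It gives the time, the measured TCP pose, the force, the opening and the grip force at its end, in the units of the state.
- ctrl.get_obs(): the state, without advancing time (a new reading comes with each control period).
- grab_frame(name): name is "scene" or "side" or "wrist"; returns a dict with "image" (400x640x3 uint8, blue, green, red), "intrinsics" (3x3 intrinsics, pixels), "eye" and "attitude" of the camera in the world; the wrist camera has in their place "T_tool_cam" (4x4, takes a point from camera to tool coordinates, whose origin is the TCP and whose axes are the flange's). Camera axes: x right, y down, z forward; pixel columns grow to the right and rows downward; lengths in mm; the calibration is good to about 2 mm. A picture is of the moment at which its call begins: read the wrist's pose just before it. There is no depth.
- sign_off(): hands the job in; it is judged then, once.
Trained networks look in the newest picture that a camera, given by its name, has taken for a name from the list of things; names that differ only in an ending like _2 or _b are one class to them, and where a whole thing is asked for, a point or a joint stands for the part that bears it (a point fixed in the world has none). Each returns a list of dicts, best first, with "confidence" (0 to 1); they miss things now and then, are a little off and sometimes report something else, mostly with a low value. They report only what shows in the picture. A call takes as long as a camera call.
- look_for(label, camera): "pixel" ([row, column] in pixels, amid what is visible of it).
- mark_of(label, camera): "pixel" ([row, column] in pixels: a listed point, or the origin of a listed thing).
The state is a dict: "time": time; "qpos": joint angles; "qd": joint speeds; "joint_efforts": joint torques, N m; "tcp_pos": TCP position; "eef_rot": TCP orientation; "contact_force": force on the tool from outside, world axes, zero at the start; "moment": the same for the moment, N m; "opening": finger opening in mm; "grasp_force": force on a finger pad.
Only numpy, scipy, OpenCV 4.12 (cv2) and the standard library are available. Lean on these libraries where they do the work, as an engineer would, in place of code of your own. Each camera call takes 0.05 s, during which the arm holds its last target. There are 200 camera calls.

## Working session

There is one attempt and no reset: what is moved stays moved. The work goes in short steps, Python scripts to look and compute and a shell command to move; the robot and the scene stay as the last step left them, time stands still between calls to the robot, and variables do not carry over. Pictures are saved under pics/ and viewed, at most 12 in all, crops included, and the job is handed in when it is done.

```bash
mkdir -p pics; ls; cat > h.py <<'E'
import numpy as np, cv2, json
from scipy.spatial.transform import Rotation as R
from scipy.optimize import least_squares
from station import ctrl, grab_frame, look_for, mark_of
def rot(q): return R.from_quat([q[1],q[2],q[3],q[0]])
def att(a):
    a=np.array(a,float)
    return a if a.shape==(3,3) else rot(a.ravel()).as_matrix()
E
python3 - <<'E'
from h import *
for n in ("scene","side"):
    f=grab_frame(n); cv2.imwrite(f"pics/{n}0.png",f["image"])
    print(n,np.round(f["intrinsics"],1).tolist(),f["eye"],f["attitude"])
    for l in "compressor hood_hinge hood_handle rod_pivot rod_knob rod_tip socket oil_bottle tape_roll spanner".split():
        print(l,[(np.round(d["pixel"],1).tolist(),round(d["confidence"],2)) for d in mark_of(l,n)[:2]])
o=ctrl.get_obs();print(o["time"],o["tcp_pos"],o["eef_rot"],o["opening"])
E
```

```text
pics
scene [[439.2, 0.0, 324.2], [0.0, 439.2, 206.7], [0.0, 0.0, 1.0]] [  -76.75624151 -1165.39487198   803.09088701] [-0.48965648  0.83392004 -0.22015606  0.12784837]
compressor []
hood_hinge [([203.5, 290.2], 0.21)]
hood_handle [([201.2, 288.7], 0.63), ([281.6, 407.3], 0.36)]
rod_pivot [([224.1, 320.8], 0.66), ([301.6, 336.4], 0.62)]
rod_knob []
rod_tip []
socket []
oil_bottle [([199.2, 260.4], 0.53)]
tape_roll [([304.4, 337.5], 0.87)]
spanner [([280.7, 407.8], 0.54)]
side [[362.1, 0.0, 321.7], [0.0, 362.1, 193.6], [0.0, 0.0, 1.0]] [ 452.61605693 -899.9390404   557.62913471] [-0.50537365  0.86052037 -0.04747769  0.04298874]
compressor [([208.2, 333.4], 0.63)]
hood_hinge [([182.9, 367.6], 0.91)]
hood_handle [([179.6, 275.7], 0.59)]
rod_pivot [([213.7, 303.5], 0.72)]
rod_knob [([219.0, 351.8], 0.76), ([211.3, 365.5], 0.58)]
rod_tip [([317.8, 370.3], 0.69), ([211.6, 366.3], 0.54)]
socket [([171.1, 277.5], 0.63)]
oil_bottle [([168.2, 276.5], 0.58)]
tape_roll [([316.9, 256.1], 0.9), ([209.3, 367.6], 0.43)]
spanner [([321.1, 368.3], 0.73)]
1.1 [ 258.35308585 -623.56178955  205.47264294] [-1.71005308e-05  9.80777946e-01  1.95127189e-01  1.23522140e-05] 93.86309921688161
```

View pics/scene0.png

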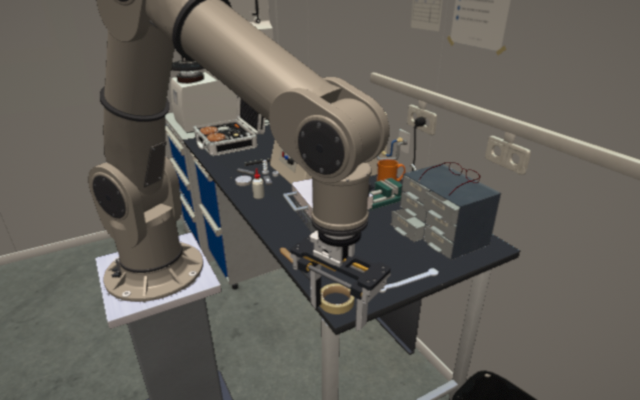

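View pics/side0.png

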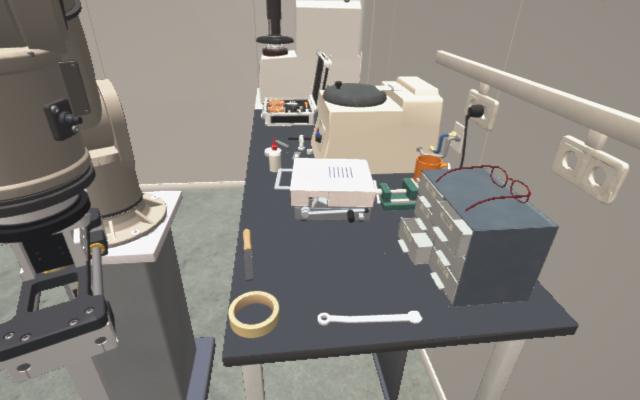

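The side view shows the compressor clear: handle about (180, 280), rod pivot (213, 304), knob (217, 351). The arm hides most of it in the scene view. I'll fit x, y and yaw to these points.

```bash
cat >> h.py <<'E'
P={"hood_hinge":(100,0,80),"hood_handle":(-152.5,-15,102),"rod_pivot":(-75,-97,40),"rod_knob":(45,-127,40),"rod_tip":(88,-97,40),"compressor":(0,0,0)}
def cam(n):
    f=grab_frame(n); 
    if n=="wrist":
        T=np.array(f["T_tool_cam"]); o=ctrl.get_obs(); M=rot(o["eef_rot"]).as_matrix()
        return f,M@T[:3,3]+np.array(o["tcp_pos"]),M@T[:3,:3]
    return f,np.array(f["eye"]),att(f["attitude"])
def proj(f,e,A,p):
    c=A.T@(np.asarray(p)-e); u=np.array(f["intrinsics"])@c; return np.array([u[1],u[0]])/u[2]
def W(x,p):
    c,s=np.cos(x[2]),np.sin(x[2]); return np.array([x[0]+c*p[0]-s*p[1],x[1]+s*p[0]+c*p[1],p[2]])
def fit(obs,x0):  # obs: list (f,e,A,point_c,pix)
    g=lambda x:np.concatenate([proj(f,e,A,W(x,p))-q for f,e,A,p,q in obs])
    r=least_squares(g,x0,loss="soft_l1",x_scale=[100,100,.1]); return r.x,g(r.x).reshape(-1,2)
E
python3 - <<'E'
from h import *
obs=[];names=[]
f,e,A=cam("side")
print(proj(f,e,A,[258,-624,205]))
m={k:[d for d in mark_of(k,"side")] for k in P}
guess={"hood_hinge":(183,368),"hood_handle":(180,280),"rod_pivot":(213,304),"rod_knob":(217,351),"rod_tip":(211,366),"compressor":(208,333)}
for k in P:
    for d in m[k]:
        if np.hypot(*(np.array(d["pixel"])-guess[k]))<15: obs.append((f,e,A,P[k],np.array(d["pixel"])));names.append(k);break
f,e,A=cam("scene")
for d in mark_of("hood_handle","scene")[:1]: obs.append((f,e,A,P["hood_handle"],np.array(d["pixel"])));names.append("sc")
x,r=fit(obs,[600,-100,0]);print(x,dict(zip(names,np.round(r,1).tolist())))
for k in P: print(k,np.round(W(x,P[k]),0))
E
```

```text
[364.01106818  99.76459023]
[ 6.13324191e+02  4.14875507e+00 -9.69189879e-02] {'hood_hinge': [-0.9, -0.5], 'hood_handle': [0.3, -0.3], 'rod_pivot': [-0.7, 2.6], 'rod_knob': [1.1, -0.3], 'rod_tip': [3.6, -0.2], 'compressor': [-1.4, 0.4]}
hood_hinge [713.  -6.  80.]
hood_handle [460.   4. 102.]
rod_pivot [529. -85.  40.]
rod_knob [ 646. -127.   40.]
rod_tip [ 692. -101.   40.]
compressor [613.   4.   0.]
```

```bash
cat >> h.py <<'E'
X=[613.3,4.1,-0.097]
def tool(lean,yaw=None):  # tool y along compressor x; lean rad out to the right
    yaw=X[2] if yaw is None else yaw
    B=R.from_euler("z",yaw).as_matrix()
    z=np.array([0,np.sin(lean),-np.cos(lean)]); y=np.array([1.,0,0]); x=np.cross(y,z)
    return R.from_matrix(B@np.column_stack([x,y,z]))
def rows(targets,start=None):
    """targets: (tcp, R) list; relative to commanded pose start (p,R)"""
    if start is None:
        o=ctrl.get_obs(); start=(np.array(o["tcp_pos"]),rot(o["eef_rot"]))
    p0,R0=start
    for p,Rt in targets:
        print(np.round(np.r_[np.degrees((R0.inv()*Rt).as_rotvec())/30,R0.inv().apply(np.asarray(p)-p0)/250],3).tolist())
def G(p,Rt): return np.asarray(p)+Rt.apply([0,0,19.])  # tcp for grasp point p
E
python3 - <<'E'
from h import *
o=ctrl.get_obs();p0=np.array(o["tcp_pos"]);y0=np.radians(-67.5)
t=[]
for i in range(4):
    s=i/3; t.append((p0+s*(np.array([510,-60,340])-p0), tool(0,y0+s*(X[2]-y0))))
for a,b in zip(t,t[1:]): rows([b],a)
E
```

```text
[0.0, 0.0, -0.688, 0.598, -0.566, -0.179]
[0.0, 0.0, -0.688, 0.759, -0.319, -0.179]
[0.0, 0.0, -0.688, 0.822, -0.031, -0.179]
```

```bash
r='[0,0,-0.688,0.6,-0.566,-0.18,-0.28]'; python3 -m inch '[[0,0,-0.688,0.6,-0.566,-0.18,-0.28],[0,0,-0.688,0.6,-0.566,-0.18,-0.28],[0,0,-0.688,0.6,-0.566,-0.18,-0.28],[0,0,-0.688,0.6,-0.566,-0.18,-0.28],[0,0,-0.688,0.6,-0.566,-0.18,-0.28],[0,0,-0.688,0.6,-0.566,-0.18,-0.28],[0,0,-0.688,0.6,-0.566,-0.18,-0.28]]'
python3 -m inch '[[0,0,-0.688,0.76,-0.32,-0.18,-0.28],[0,0,-0.688,0.76,-0.32,-0.18,-0.28],[0,0,-0.688,0.76,-0.32,-0.18,-0.28],[0,0,-0.688,0.76,-0.32,-0.18,-0.28],[0,0,-0.688,0.76,-0.32,-0.18,-0.28],[0,0,-0.688,0.76,-0.32,-0.18,-0.28],[0,0,-0.688,0.76,-0.32,-0.18,-0.28]]'
python3 -m inch '[[0,0,-0.688,0.82,-0.03,-0.18,-0.28],[0,0,-0.688,0.82,-0.03,-0.18,-0.28],[0,0,-0.688,0.82,-0.03,-0.18,-0.28],[0,0,-0.688,0.82,-0.03,-0.18,-0.28],[0,0,-0.688,0.82,-0.03,-0.18,-0.28],[0,0,-0.688,0.82,-0.03,-0.18,-0.28],[0,0,-0.688,0.82,-0.03,-0.18,-0.28],[0,0,-0.688,0.82,-0.03,-0.18,-0.28]]'
python3 - <<'E'
from h import *
obs=[];names=[]
for n in ("wrist","side","scene"):
    f,e,A=cam(n)
    if n=="wrist": cv2.imwrite("pics/w1.png",f["image"])
    for k in P:
        q=proj(f,e,A,W(X,P[k])); m=mark_of(k,n)
        print(n,k,q.round(),[(np.round(d["pixel"]).tolist(),round(d["confidence"],2)) for d in m[:2]])
        for d in m:
            if np.hypot(*(np.array(d["pixel"])-q))<(50 if n=="wrist" else 12): obs.append((f,e,A,P[k],np.array(d["pixel"])));names.append(n+k);break
x,r=fit(obs,X);print(x);
for a,b in zip(names,np.round(r,1)):print(a,b)
o=ctrl.get_obs();print(o["time"],o["tcp_pos"],o["eef_rot"],o["opening"],o["qpos"])
E
```

```text
time: 2.25
tcp_pos: [342.2, -436.3, 250.5]
eef_rot: [0.0, 0.93, 0.367, -0.0]
contact_force: [-0.1, -0.1, 0.3]
opening: 41.5
grasp_force: 0.0
time: 2.95
tcp_pos: [425.8, -249.2, 294.8]
eef_rot: [-0.0, 0.85, 0.527, -0.0]
contact_force: [0.4, -0.8, 0.1]
opening: 34.0
grasp_force: 0.0
time: 3.75
tcp_pos: [509.9, -62.4, 339.8]
eef_rot: [-0.0, 0.742, 0.671, -0.0]
contact_force: [-0.7, 0.2, 0.1]
opening: 34.0
grasp_force: 0.0
wrist hood_hinge [124. 450.] []
wrist hood_handle [135. 281.] [([132.0, 280.0], 0.67)]
wrist rod_pivot [183. 332.] []
wrist rod_knob [200. 400.] [([199.0, 394.0], 0.53)]
wrist rod_tip [183. 426.] []
wrist compressor [125. 373.] [([122.0, 370.0], 0.79)]
side hood_hinge [184. 368.] [([186.0, 368.0], 0.62)]
side hood_handle [179. 279.] [([180.0, 280.0], 0.76)]
side rod_pivot [214. 307.] [([215.0, 306.0], 0.66)]
side rod_knob [220. 353.] [([218.0, 349.0], 0.88)]
side rod_tip [214. 368.] [([212.0, 366.0], 0.85)]
side compressor [208. 332.] [([209.0, 330.0], 0.94)]
scene hood_hinge [192. 357.] [([191.0, 353.0], 0.74)]
scene hood_handle [203. 292.] [([204.0, 291.0], 0.95)]
sc
[... 191 characters left out ...]
or [217. 332.] [([218.0, 328.0], 0.95)]
[ 6.08309066e+02  8.70018771e+00 -9.56015365e-02]
wristhood_handle [ 0.1 -2.9]
wristrod_knob [-1.7  3.5]
wristcompressor [0.9 0.3]
sidehood_hinge [-2.2 -1.8]
sidehood_handle [-1.1 -2.3]
siderod_pivot [-1.7 -0.7]
siderod_knob [1.9 1.7]
siderod_tip [ 1.7 -0.2]
sidecompressor [-2.   0.7]
scenehood_hinge [1.5 2.6]
scenehood_handle [-1.3 -1.3]
scenerod_pivot [ 0.4 -2.6]
scenerod_knob [-0.4  1.7]
scenerod_tip [7.  0.9]
scenecompressor [-0.3  2. ]
4.8 [510.51491989 -59.91575566 340.48382359] [-3.32699800e-05  7.40676091e-01  6.71862282e-01  1.85583862e-05] 33.47829860986709 [ 0.43094443  0.08970709 -0.46873092  1.7552084   0.0418614   1.30654456
 -0.14446065]
```

View pics/w1.png

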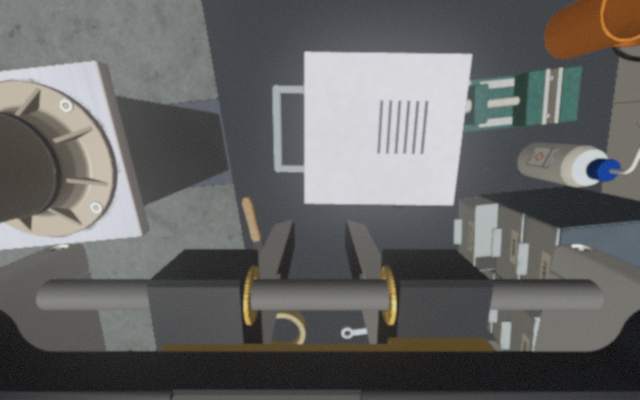

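The wrist view shows the hood from above: the bar handle runs from (86, 276) to (171, 277), and the hood's front edge is near column 303. I'll refine the fit with these.

```bash
python3 - <<'E'
from h import *
f,e,A=cam("wrist")
obs=[(f,e,A,p,np.array(q,float)) for p,q in [((-152.5,40,102),(86,276)),((-152.5,-70,102),(171,277)),((-113,83,124),(53,304)),((-113,-118,124),(204,303)),((-152.5,-15,102),(132,280)),((0,0,0),(122,370))]]
x,r=fit(obs[:4],X);print(x,r.round(1).tolist())
x,r=fit(obs,X);print(x,r.round(1).tolist())
E
```

```text
[ 6.08856380e+02  9.85666214e+00 -1.18202294e-01] [[4.1, 0.2], [-2.5, 0.3], [-0.2, -0.2], [0.0, -0.3]]
[ 6.09094186e+02  1.05005983e+01 -1.11611532e-01] [[4.3, 0.1], [-2.2, 0.7], [-0.1, -0.4], [0.1, 0.4], [-1.2, -3.1], [1.4, 0.6]]
```

```bash
sed -i 's/^X=.*/X=[608.8,9.5,-0.11]/' h.py; cat >> h.py <<'E'
def hood(th,d=0):  # handle world
    a=np.arctan2(22,252.5)+th; return W(X,(100-253.5*np.cos(a),-15,80+253.5*np.sin(a)))
def knob(ph,y=-127,r=120): return W(X,(-75+r*np.cos(ph),y,40+r*np.sin(ph)))
E
python3 - <<'E'
from h import *
T=tool(0);h=hood(0);print(h)
rows([(G(h+[0,0,70],T),T)])
rows([(G(h,T),T)],(G(h+[0,0,70],T),T))
E
```

```text
[455.53204941  11.33659539 102.00376679]
[0.0, -0.0, 0.024, 0.262, -0.247, 0.75]
[0.0, 0.0, 0.0, 0.0, 0.0, 0.28]
```

```bash
python3 -m inch '[[0,0,0.024,0.262,-0.247,0.3,-0.28],[0,0,0.024,0.262,-0.247,0.5,-0.28],[0,0,0.024,0.262,-0.247,0.75,-0.28],[0,0,0.024,0.262,-0.247,0.75,-0.28],[0,0,0.024,0.262,-0.247,0.75,-0.28],[0,0,0.024,0.262,-0.247,0.75,-0.28],[0,0,0.024,0.262,-0.247,0.75,-0.28]]'
python3 - <<'E'
from h import *
f,e,A=cam("wrist"); cv2.imwrite("pics/w2.png",f["image"])
print(proj(f,e,A,hood(0)),[d for d in mark_of("hood_handle","wrist")[:2]])
o=ctrl.get_obs();print(o["time"],o["tcp_pos"],o["contact_force"],o["qpos"])
E
```

```text
time: 5.55
tcp_pos: [456.0, 11.3, 153.7]
eef_rot: [0.0, 0.745, 0.667, 0.0]
contact_force: [0.3, -0.1, 0.7]
opening: 33.7
grasp_force: 0.0
[210.81289887 318.48303414] [{'pixel': [211.7, 320.6], 'confidence': 0.77}]
5.65 [456.6120134   11.10980537 154.36498108] [ 0.29154496 -0.03735619  0.56369707] [ 0.33260665  0.16523683 -0.54047042  2.10598262  0.10929155  0.89434288
 -0.38068089]
```

View pics/w2.png

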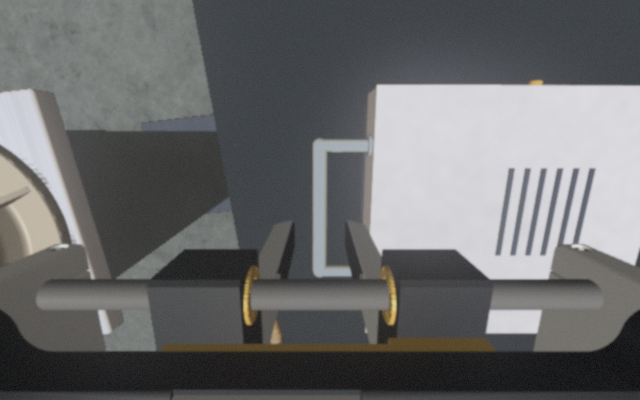

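The bar is at column 320, with its middle near row 208; the prediction was (211, 318), so the fingers straddle it. Now descend and grip.

```bash
python3 -m inch '[[0,0,0,0,0,0.1,-0.28],[0,0,0,0,0,0.2,-0.28],[0,0,0,0,0,0.28,-0.28],[0,0,0,0,0,0.28,-0.28],[0,0,0,0,0,0.28,-0.28],[0,0,0,0,0,0.28,-1],[0,0,0,0,0,0.28,-1],[0,0,0,0,0,0.28,-1],[0,0,0,0,0,0.28,-1],[0,0,0,0,0,0.28,-1],[0,0,0,0,0,0.28,-1]]' 30
python3 - <<'E'
from h import *
T=tool(0)
rows([(G(hood(t),T),T) for t in np.r_[np.arange(1,14)*.085]],(G(hood(0),T),T))
E
```

```text
time: 6.75
tcp_pos: [456.2, 11.2, 83.7]
eef_rot: [0.001, 0.745, 0.667, 0.0]
contact_force: [0.8, -0.9, 7.8]
opening: 10.7
grasp_force: 30.0
[0.0, 0.0, 0.0, 0.0, 0.011, -0.085]
[0.0, 0.0, 0.0, 0.0, 0.029, -0.17]
[0.0, 0.0, 0.0, 0.0, 0.055, -0.252]
[0.0, 0.0, 0.0, 0.0, 0.087, -0.332]
[0.0, 0.0, 0.0, 0.0, 0.126, -0.409]
[0.0, 0.0, 0.0, 0.0, 0.172, -0.482]
[0.0, 0.0, 0.0, 0.0, 0.223, -0.551]
[0.0, 0.0, 0.0, 0.0, 0.28, -0.616]
[0.0, 0.0, 0.0, 0.0, 0.342, -0.675]
[0.0, 0.0, 0.0, 0.0, 0.41, -0.729]
[0.0, 0.0, 0.0, 0.0, 0.481, -0.777]
[0.0, 0.0, 0.0, -0.0, 0.556, -0.819]
[0.0, 0.0, 0.0, 0.0, 0.635, -0.854]
```

```bash
python3 -m inch '[[0,0,0,0,0.005,-0.045,-1],[0,0,0,0,0.011,-0.085,-1],[0,0,0,0,0.02,-0.128,-1],[0,0,0,0,0.029,-0.17,-1],[0,0,0,0,0.042,-0.211,-1],[0,0,0,0,0.055,-0.252,-1],[0,0,0,0,0.071,-0.292,-1],[0,0,0,0,0.087,-0.332,-1],[0,0,0,0,0.106,-0.37,-1],[0,0,0,0,0.126,-0.409,-1],[0,0,0,0,0.126,-0.409,-1]]'
python3 - <<'E'
from h import *
f,e,A=cam("side"); cv2.imwrite("pics/s2.png",f["image"])
o=ctrl.get_obs();print(o["time"],o["tcp_pos"],o["contact_force"],o["opening"],o["grasp_force"]); print(G(hood(.425),tool(0)))
E
```

```text
time: 7.85
tcp_pos: [486.5, 7.7, 186.4]
eef_rot: [-0.0, 0.745, 0.667, -0.001]
contact_force: [-8.7, -0.6, 2.6]
opening: 11.4
grasp_force: 30.0
7.9 [486.29621547   7.76898223 185.98593274] [-8.50008151  0.56218968  1.50799567] 10.933600688647019 30.001543164253235
[486.88060598   7.87427821 185.17510683]
```

View pics/s2.png

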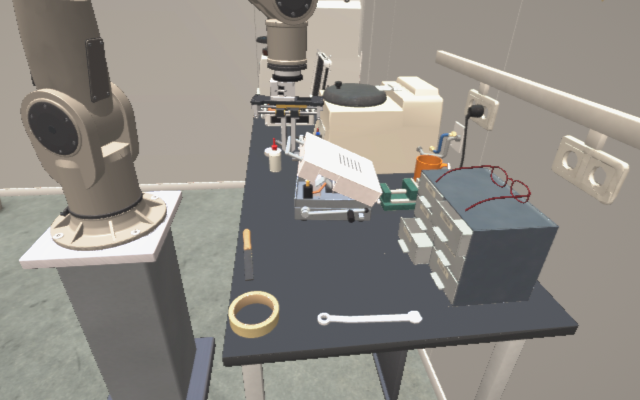

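The hood is open about 0.43 rad, held at the bar. Continue to the stop.

```bash
python3 -m inch '[[0,0,0,0,0.023,-0.037,-1],[0,0,0,0,0.046,-0.073,-1],[0,0,0,0,0.071,-0.108,-1],[0,0,0,0,0.097,-0.142,-1],[0,0,0,0,0.125,-0.175,-1],[0,0,0,0,0.154,-0.207,-1],[0,0,0,0,0.185,-0.237,-1],[0,0,0,0,0.216,-0.266,-1],[0,0,0,0,0.25,-0.293,-1],[0,0,0,0,0.284,-0.32,-1],[0,0,0,0,0.319,-0.344,-1],[0,0,0,0,0.355,-0.368,-1],[0,0,0,0,0.392,-0.389,-1],[0,0,0,0,0.43,-0.41,-1],[0,0,0,0,0.46,-0.424,-1],[0,0,0,0,0.486,-0.435,-1],[0,0,0,0,0.486,-0.435,-1]]'
python3 - <<'E'
from h import *
o=ctrl.get_obs();print(o["contact_force"],o["qpos"])
p=np.array(o["tcp_pos"])+[0,0,19]
for t in (1.0,1.05,1.08):print(t,hood(t)-p)
E
```

```text
time: 9.6
tcp_pos: [608.4, -6.0, 296.4]
eef_rot: [0.001, 0.745, 0.667, 0.0]
contact_force: [-7.9, -2.8, 17.8]
opening: 10.9
grasp_force: 30.0
[-7.93032532 -2.80471484 17.83037372] [ 0.30985665  0.29017587 -0.50757231  1.62419619  0.14741685  1.26374308
 -0.33501169]
1.0 [-19.09538752   2.58836152 -11.04466321]
1.05 [-7.80152451  1.34100151 -5.43084907]
1.08 [-0.89628517  0.57834666 -2.33767682]
```

```bash
python3 -m inch '[[0,0,0,0,0,-0.012,-1],[0,0,0,0,0.01,-0.016,-1],[0,0,0,0,0.015,-0.018,-1],[0,0,0,0,0.015,-0.018,-1]]'; python3 -m inch '[[0,0,0,0,0.008,-0.003,-1],[0,0,0,0,0.016,-0.007,-1],[0,0,0,0,0.016,-0.007,-1]]'
```

```text
time: 10.0
tcp_pos: [608.5, -6.0, 296.8]
eef_rot: [-0.002, 0.745, 0.667, -0.003]
contact_force: [-13.7, -1.2, -11.9]
opening: 10.9
grasp_force: 30.0
time: 10.3
tcp_pos: [608.6, -6.1, 296.8]
eef_rot: [-0.005, 0.745, 0.668, -0.006]
contact_force: [-37.1, 0.3, -13.3]
opening: 11.5
grasp_force: 30.0
```

At the stop (tangential force rose to 37 N). Ease back, release, rise.

```bash
python3 -m inch '[[0,0,0,0,-0.014,0.008,-1],[0,0,0,0,-0.014,0.008,-1],[0,0,0,0,-0.014,0.008,-0.2],[0,0,0,0,-0.014,0.008,-0.2],[0,0,0,0,-0.014,0.008,-0.2],[0,0,0,0,-0.014,-0.1,-0.2],[0,0,0,0,-0.014,-0.25,-0.2],[0,0,0,0,-0.014,-0.4,-0.2],[0,0,0,0,-0.014,-0.4,-0.2]]'
python3 - <<'E'
from h import *
f,e,A=cam("side"); cv2.imwrite("pics/s3.png",f["image"])
for k in ("hood_handle","rod_knob","rod_tip","rod_pivot","socket"):
    print(k,[(np.round(d["pixel"],1).tolist(),round(d["confidence"],2)) for d in mark_of(k,"side")[:2]])
def sock(th):
    return hood(th)
print("hood",[proj(f,e,A,hood(t)).round(1) for t in (1.0,1.082)],"knob",proj(f,e,A,knob(0)),"tip",proj(f,e,A,knob(0,-97,163)),proj(f,e,A,W(X,P["rod_pivot"])))
o=ctrl.get_obs();print(o["time"],o["tcp_pos"],o["contact_force"],o["qpos"])
E
```

```text
time: 11.2
tcp_pos: [613.6, -5.4, 406.0]
eef_rot: [0.003, 0.745, 0.667, 0.003]
contact_force: [-0.3, -1.0, -0.3]
opening: 37.6
grasp_force: 0.0
hood_handle [([186.6, 366.3], 0.69), ([103.9, 336.4], 0.68)]
rod_knob [([220.6, 350.4], 0.69), ([319.5, 257.3], 0.38)]
rod_tip [([214.8, 369.7], 0.8), ([207.3, 332.0], 0.67)]
rod_pivot [([217.0, 302.1], 0.6), ([212.5, 365.2], 0.16)]
socket [([157.2, 346.4], 0.65)]
hood [array([107.2, 328.3]), array([103.8, 335.9])] knob [219.5201512  350.15101935] tip [213.62065982 365.14008542] [212.78609233 304.5623994 ]
11.5 [611.44159934  -6.07942143 399.2010107 ] [ 0.19977439  0.23254989 -0.3107806 ] [ 0.30635887  0.25400266 -0.50810591  1.45348434  0.12289132  1.46729634
 -0.31081799]
```

View pics/s3.png

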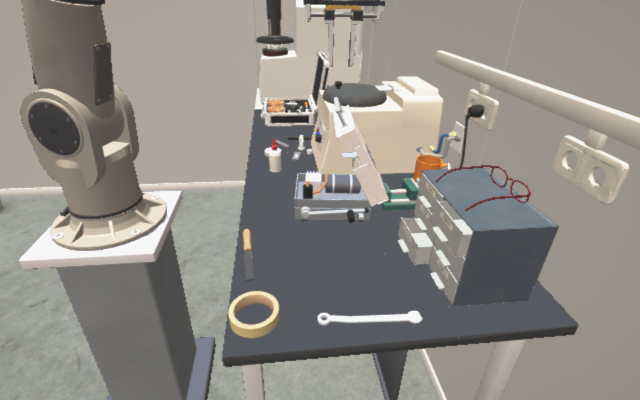

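The hood stands open at the stop by itself, handle at (104, 336); the rod is still level with its knob at (217, 350). Now to the knob, leaning out by 40°.

```bash
python3 - <<'E'
from h import *
L=np.radians(40);T0=tool(0);T=tool(L)
s=(np.array([612.,-6,400]),T0)
o=ctrl.get_obs(); s=(np.array(o["tcp_pos"]),rot(o["eef_rot"]))
a=(G(W(X,(20,-215,400)),T),T); k=knob(0); d=T.apply([0,0,1.])
rows([(s[0]*.5+a[0]*.5,tool(L/2)),a],s)
b=(G(k-130*d,T),T); c=(G(k,T),T); print(a[0],b[0],c[0])
rows([b],a); rows([c],b)
E
```

```text
[-0.003, 0.667, -0.0, -0.375, 0.031, 0.028]
[-0.003, 1.334, -0.001, -0.75, 0.063, 0.055]
[ 606.41750578 -194.25697645  385.44515558] [ 631.7535616  -192.59064372  125.03093319] [ 640.9268987  -109.53329736   25.44515558]
[0.0, 0.0, 0.0, -0.656, 0.1, 0.809]
[0.0, 0.0, 0.0, 0.0, 0.0, 0.52]
```

```bash
python3 -m inch '[[0,0.2,0,-0.1,0,0,0.06],[0,0.4,0,-0.2,0.01,0.01,0.06],[0,0.667,0,-0.375,0.03,0.028,0.06],[0,0.667,0,-0.375,0.03,0.028,0.06],[0,0.667,0,-0.375,0.03,0.028,0.06]]'
python3 -m inch '[[0,0.2,0,-0.1,0.01,-0.03,0.06],[0,0.4,0,-0.2,0.02,-0.06,0.06],[0,0.667,0,-0.362,0.03,-0.102,0.06],[0,0.667,0,-0.362,0.03,-0.102,0.06],[0,0.667,0,-0.362,0.03,-0.102,0.06],[0,0.667,0,-0.362,0.03,-0.102,0.06]]'
python3 -m inch '[[0,0,0,-0.13,0.02,0.16,0.06],[0,0,0,-0.26,0.04,0.32,0.06],[0,0,0,-0.39,0.06,0.48,0.06],[0,0,0,-0.52,0.08,0.64,0.06],[0,0,0,-0.656,0.1,0.809,0.06],[0,0,0,-0.656,0.1,0.809,0.06],[0,0,0,-0.656,0.1,0.809,0.06],[0,0,0,-0.656,0.1,0.809,0.06]]'
python3 - <<'E'
from h import *
f,e,A=cam("wrist"); cv2.imwrite("pics/w3.png",f["image"])
print({k:[(np.round(d["pixel"]).tolist(),round(d["confidence"],2)) for d in mark_of(k,"wrist")[:2]] for k in ("rod_knob","rod_pivot","rod_tip")})
print(proj(f,e,A,knob(0)),proj(f,e,A,W(X,P["rod_pivot"])),proj(f,e,A,knob(0,-97,163)),proj(f,e,A,knob(0,-141)))
o=ctrl.get_obs();print(o["time"],o["tcp_pos"],o["contact_force"],o["qpos"])
L=np.radians(40);T=tool(L);rows([(G(knob(0),T),T)])
E
```

```text
time: 12.0
tcp_pos: [608.3, -103.6, 391.4]
eef_rot: [-0.117, 0.736, 0.655, 0.129]
contact_force: [0.0, 0.3, 0.2]
opening: 49.7
grasp_force: 0.0
time: 12.6
tcp_pos: [606.6, -191.8, 386.6]
eef_rot: [-0.229, 0.699, 0.628, 0.255]
contact_force: [0.4, 0.4, 0.6]
opening: 49.7
grasp_force: 0.0
time: 13.4
tcp_pos: [632.7, -191.9, 128.9]
eef_rot: [-0.227, 0.699, 0.628, 0.255]
contact_force: [0.6, -0.2, 1.9]
opening: 49.7
grasp_force: 0.0
{'rod_knob': [([193.0, 318.0], 0.95)], 'rod_pivot': [([174.0, 215.0], 0.69)], 'rod_tip': [([164.0, 357.0], 0.85)]}
[198.06524713 318.44565203] [173.77048556 211.11822182] [174.19881065 356.91166268] [209.99734771 318.41579789]
13.6 [ 632.1711567  -192.75000604  128.07547585] [ 0.3584663  -0.12166771 -0.67489371] [ 0.80642748  0.72007235 -0.42557838  1.53400985 -0.40436448  1.2109563
  0.53192797]
[0.004, 0.002, 0.003, -0.007, -0.003, 0.53]
```

View pics/w3.png

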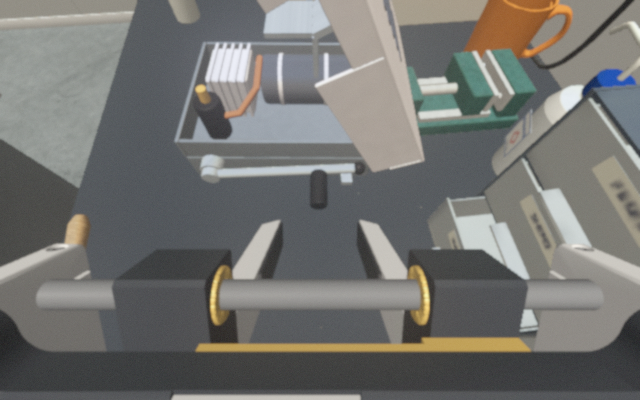

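The black knob is at (190, 318), between the fingers and as predicted. Advance and grip.

```bash
python3 -m inch '[[0,0,0,0,0,0.13,0.06],[0,0,0,0,0,0.26,0.06],[0,0,0,0,0,0.39,0.06],[0,0,0,0,0,0.51,0.06],[0,0,0,0,0,0.51,0.06],[0,0,0,0,0,0.51,0.06],[0,0,0,0,0,0.51,-1],[0,0,0,0,0,0.51,-1],[0,0,0,0,0,0.51,-1],[0,0,0,0,0,0.51,-1],[0,0,0,0,0,0.51,-1]]' 25
python3 - <<'E'
from h import *
L=np.radians(40);T=tool(L)
o=ctrl.get_obs();print(o["contact_force"],np.array(o["tcp_pos"])-G(knob(0),T))
rows([(G(knob(t),T),T) for t in np.linspace(0,1.062,10)[1:]],(G(knob(0),T),T))
E
```

```text
time: 14.7
tcp_pos: [640.6, -111.2, 28.5]
eef_rot: [-0.228, 0.7, 0.627, 0.255]
contact_force: [0.4, -1.7, 0.5]
opening: 17.3
grasp_force: 25.0
[ 0.41893729 -1.67047636  0.54497846] [-0.33792285 -1.63677378  3.03528915]
[0.0, 0.0, 0.0, 0.036, -0.003, -0.043]
[0.0, 0.0, 0.0, 0.072, -0.013, -0.086]
[0.0, 0.0, 0.0, 0.107, -0.03, -0.127]
[0.0, 0.0, 0.0, 0.14, -0.052, -0.167]
[0.0, 0.0, 0.0, 0.172, -0.081, -0.205]
[0.0, 0.0, 0.0, 0.201, -0.115, -0.239]
[0.0, 0.0, 0.0, 0.227, -0.155, -0.27]
[0.0, 0.0, 0.0, 0.25, -0.198, -0.298]
[0.0, 0.0, 0.0, 0.269, -0.246, -0.321]
```

```bash
python3 -m inch '[[0,0,0,0.018,-0.001,-0.022,-1],[0,0,0,0.036,-0.003,-0.043,-1],[0,0,0,0.054,-0.007,-0.065,-1],[0,0,0,0.072,-0.013,-0.086,-1],[0,0,0,0.09,-0.021,-0.107,-1],[0,0,0,0.107,-0.03,-0.127,-1],[0,0,0,0.124,-0.041,-0.147,-1],[0,0,0,0.14,-0.052,-0.167,-1],[0,0,0,0.156,-0.066,-0.186,-1],[0,0,0,0.172,-0.081,-0.205,-1],[0,0,0,0.187,-0.097,-0.222,-1],[0,0,0,0.201,-0.115,-0.239,-1],[0,0,0,0.214,-0.135,-0.255,-1],[0,0,0,0.227,-0.155,-0.27,-1],[0,0,0,0.239,-0.176,-0.285,-1],[0,0,0,0.25,-0.198,-0.298,-1],[0,0,0,0.26,-0.222,-0.31,-1],[0,0,0,0.269,-0.246,-0.321,-1],[0,0,0,0.269,-0.246,-0.321,-1],[0,0,0,0.269,-0.246,-0.321,-1]]'
python3 - <<'E'
from h import *
f,e,A=cam("side"); cv2.imwrite("pics/s4.png",cv2.resize(f["image"][60:260,230:430],(600,600)))
for k in ("rod_knob","rod_tip","rod_pivot","socket"):
    print(k,[(np.round(d["pixel"],1).tolist(),round(d["confidence"],2)) for d in mark_of(k,"side")[:2]])
print([proj(f,e,A,knob(1.062,-97,163)),proj(f,e,A,W(X,P["rod_pivot"]))])
L=np.radians(40);T=tool(L)
o=ctrl.get_obs();print(o["contact_force"],np.array(o["tcp_pos"])-G(knob(1.062),T))
E
```

```text
time: 16.7
tcp_pos: [578.4, -104.0, 133.1]
eef_rot: [-0.229, 0.7, 0.627, 0.255]
contact_force: [-4.9, 0.8, -7.3]
opening: 17.2
grasp_force: 25.0
rod_knob [([183.2, 327.2], 0.65)]
rod_tip []
rod_pivot [([217.3, 305.2], 0.97)]
socket [([157.0, 349.6], 0.92)]
[array([164.85656245, 336.57457537]), array([212.78609233, 304.5623994 ])]
[-5.55499133  0.25718476 -7.5709302 ] [-1.14248562 -1.19184138  2.80142411]
```

View pics/s4.png

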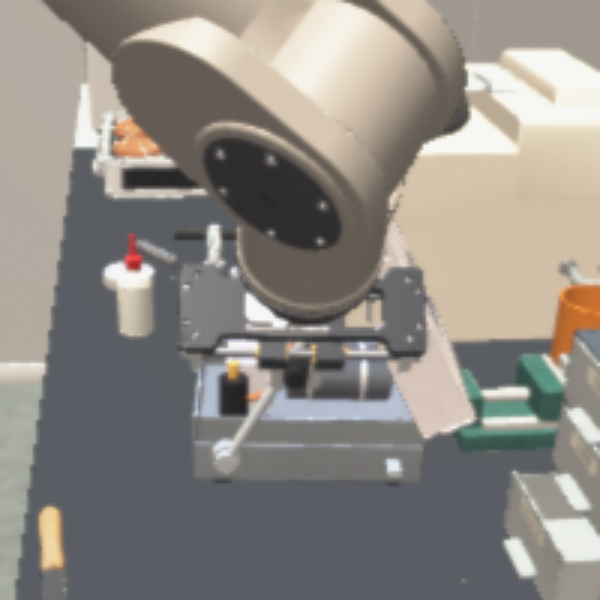

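The rod is up at about 1.06 rad in the fingers. Release and back out along the approach.

```bash
python3 -m inch '[[0,0,0,0,0,0,-0.2],[0,0,0,0,0,0,-0.1],[0,0,0,0,0,0,0],[0,0,0,0,0,0,0],[0,0,0,0,0,0,0],[0,0,0,0,0,-0.1,0],[0,0,0,0,0,-0.25,0],[0,0,0,0,0,-0.4,0],[0,0,0,0,0,-0.55,0],[0,0,0,0,0,-0.7,0],[0,0,0,0,0,-0.7,0],[0,0,0,0,0,-0.7,0]]'
python3 - <<'E'
from h import *
def sk(th): # socket: at th=.82 equals ball at 1.062
    b=np.array([-75+163*np.cos(1.062)-100,40+163*np.sin(1.062)-80]); d=th-.82; c,s=np.cos(d),np.sin(d)
    v=np.array([c*b[0]+s*b[1],-s*b[0]+c*b[1]]); return W(X,(100+v[0],-97,80+v[1]))
for n in ("wrist","side"):
    f,e,A=cam(n); 
    for k in ("rod_knob","rod_tip","rod_pivot","socket"):
        print(n,k,[(np.round(d["pixel"],1).tolist(),round(d["confidence"],2)) for d in mark_of(k,n)[:2]])
    dz=np.array([0,0,2.5])
    print("pred tip at .96,1.06,1.16",[proj(f,e,A,knob(a,-97,163)+dz).round(1) for a in (.96,1.062,1.16)],"knob",[proj(f,e,A,knob(a)+dz).round(1) for a in (.96,1.062,1.16)],"sock",proj(f,e,A,sk(1.082)+dz).round(1))
    if n=="wrist": cv2.imwrite("pics/w4.png",f["image"])
o=ctrl.get_obs();print(o["time"],o["tcp_pos"],o["contact_force"],o["qpos"])
E
```

```text
time: 18.15
tcp_pos: [567.0, -216.3, 267.1]
eef_rot: [-0.228, 0.7, 0.627, 0.255]
contact_force: [-0.2, 1.0, -1.1]
opening: 47.4
grasp_force: 0.0
wrist rod_knob [([187.6, 316.9], 0.95)]
wrist rod_tip [([146.3, 336.9], 0.92)]
wrist rod_pivot [([202.3, 284.0], 0.96)]
wrist socket [([139.0, 369.0], 0.97)]
pred tip at .96,1.06,1.16 [array([152.9, 350. ]), array([148.4, 338.5]), array([144.5, 326.1])] knob [array([189.8, 328.5]), array([187.2, 320.1]), array([185.1, 311.3])] sock [136.4 367.3]
side rod_knob [([184.6, 326.9], 0.55)]
side rod_tip [([179.8, 369.2], 0.73), ([165.8, 337.4], 0.64)]
side rod_pivot [([212.3, 306.5], 0.94)]
side socket [([157.9, 348.9], 0.76)]
pred tip at .96,1.06,1.16 [array([167.3, 342.1]), array([163.9, 336.6]), array([161.2, 331. ])] knob [array([185.1, 332.2]), array([182.7, 328.1]), array([180.8, 323.9])] sock [156.3 349.1]
18.65 [ 566.90456258 -215.82086654  266.77174294] [-0.27361955 -0.56916151 -0.71320673] [ 0.90526754  0.52759739 -0.43793656  1.53274845 -0.43007845  1.42406823
  0.5098421 ]
```

View pics/w4.png

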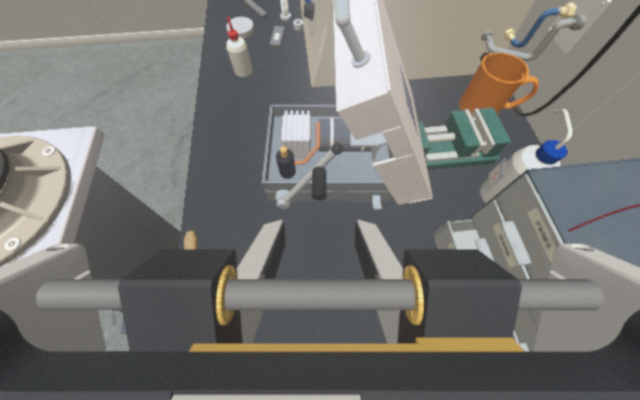

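The ball is at (148, 337) by my view and the network, where I predict it for 1.06–1.07 rad, and the hood is still up. Back to the handle.

```bash
python3 - <<'E'
from h import *
L=np.radians(40);o=ctrl.get_obs()
s=(np.array(o["tcp_pos"]),rot(o["eef_rot"]))
a=(np.array([600,-205.,410]),tool(L)); e=(np.array([608.5,-6,400.]),tool(0)); m=((a[0]+e[0])/2,tool(L/2))
d=(np.array([608.3,-6,297.]),tool(0))
rows([a],s);rows([m],a);rows([e],m);rows([d],e)
E
```

```text
[-0.001, -0.001, 0.0, 0.413, 0.127, -0.402]
[0.0, -0.667, -0.0, 0.292, -0.027, 0.271]
[-0.0, -0.667, 0.0, 0.367, -0.027, 0.155]
[0.0, 0.0, 0.0, -0.0, -0.001, 0.412]
```

```bash
python3 -m inch '[[0,0,0,0.1,0.03,-0.1,-0.2],[0,0,0,0.2,0.06,-0.2,-0.2],[0,0,0,0.3,0.09,-0.3,-0.2],[0,0,0,0.413,0.127,-0.402,-0.2],[0,0,0,0.413,0.127,-0.402,-0.2],[0,0,0,0.413,0.127,-0.402,-0.2]]'
python3 -m inch '[[0,-0.22,0,0.1,-0.01,0.09,-0.2],[0,-0.44,0,0.2,-0.02,0.18,-0.2],[0,-0.667,0,0.292,-0.027,0.271,-0.2],[0,-0.667,0,0.292,-0.027,0.271,-0.2]]'
python3 -m inch '[[0,-0.22,0,0.12,-0.01,0.05,-0.2],[0,-0.44,0,0.24,-0.02,0.1,-0.2],[0,-0.667,0,0.367,-0.027,0.155,-0.2],[0,-0.667,0,0.367,-0.027,0.155,-0.2],[0,-0.667,0,0.367,-0.027,0.155,-0.2]]'
python3 - <<'E'
from h import *
f,e,A=cam("wrist")
print(proj(f,e,A,[608.5,-6,315.8]),mark_of("hood_handle","wrist")[:2])
o=ctrl.get_obs();print(o["time"],o["tcp_pos"],o["eef_rot"],o["contact_force"],o["opening"])
rows([(np.array([608.3,-6,297.]),tool(0))])
E
```

```text
time: 19.25
tcp_pos: [600.3, -204.9, 410.7]
eef_rot: [-0.228, 0.7, 0.627, 0.255]
contact_force: [0.3, -0.3, -2.0]
opening: 37.7
grasp_force: 0.0
time: 19.65
tcp_pos: [604.3, -96.5, 407.2]
eef_rot: [-0.115, 0.73, 0.662, 0.129]
contact_force: [0.2, -0.5, 0.9]
opening: 37.6
grasp_force: 0.0
time: 20.15
tcp_pos: [608.0, -3.8, 399.3]
eef_rot: [-0.001, 0.743, 0.669, -0.0]
contact_force: [-0.1, -0.9, 0.9]
opening: 37.6
grasp_force: 0.0
[201.73547171 320.22056367] [{'pixel': [206.3, 320.5], 'confidence': 0.66}]
20.25 [608.21406325  -7.53557129 399.32164458] [-7.83793925e-04  7.45403144e-01  6.66613265e-01 -5.42078343e-04] [-1.22436355 -0.6558705   0.61212131] 37.89068476324142
[-0.004, -0.0, -0.003, 0.006, 0.0, 0.409]
```

```bash
python3 -m inch '[[0,0,0,0,0,0.1,-0.2],[0,0,0,0,0,0.2,-0.2],[0,0,0,0,0,0.3,-0.2],[0,0,0,0,0,0.409,-0.2],[0,0,0,0,0,0.409,-0.2],[0,0,0,0,0,0.409,-0.2],[0,0,0,0,0,0.409,-1],[0,0,0,0,0,0.409,-1],[0,0,0,0,0,0.409,-1],[0,0,0,0,0,0.409,-1]]' 30
python3 - <<'E'
from h import *
o=ctrl.get_obs();T=tool(0);p=np.array(o["tcp_pos"]);print(p,o["contact_force"])
rows([(p+hood(t)-hood(1.08),T) for t in (1.05,1.02,.99,.96,.93,.9,.87,.85,.83,.82,.81,.8)],(p,T))
E
```

```text
time: 21.25
tcp_pos: [608.5, -5.9, 298.7]
eef_rot: [0.0, 0.745, 0.667, 0.0]
contact_force: [-2.5, -0.0, 4.7]
opening: 11.1
grasp_force: 30.0
[608.51990031  -5.8999051  298.72128546] [-2.53486494 -0.01215787  4.67231632]
[0.0, 0.0, 0.0, 0.0, -0.028, 0.012]
[0.0, 0.0, 0.0, 0.0, -0.055, 0.026]
[0.0, 0.0, 0.0, -0.0, -0.082, 0.04]
[0.0, 0.0, 0.0, -0.0, -0.109, 0.054]
[0.0, 0.0, 0.0, -0.0, -0.135, 0.07]
[0.0, 0.0, 0.0, -0.0, -0.16, 0.086]
[0.0, 0.0, 0.0, -0.0, -0.186, 0.104]
[0.0, 0.0, 0.0, 0.0, -0.202, 0.115]
[0.0, 0.0, 0.0, -0.0, -0.218, 0.128]
[0.0, 0.0, 0.0, 0.0, -0.226, 0.134]
[0.0, 0.0, 0.0, -0.0, -0.234, 0.14]
[0.0, 0.0, 0.0, 0.0, -0.242, 0.146]
```

Lower gently to 0.87, check, then finish.

```bash
python3 -m inch '[[0,0,0,0,-0.014,0.006,-1],[0,0,0,0,-0.028,0.012,-1],[0,0,0,0,-0.042,0.019,-1],[0,0,0,0,-0.055,0.026,-1],[0,0,0,0,-0.069,0.033,-1],[0,0,0,0,-0.082,0.04,-1],[0,0,0,0,-0.096,0.047,-1],[0,0,0,0,-0.109,0.054,-1],[0,0,0,0,-0.122,0.062,-1],[0,0,0,0,-0.135,0.07,-1],[0,0,0,0,-0.148,0.078,-1],[0,0,0,0,-0.16,0.086,-1],[0,0,0,0,-0.173,0.095,-1],[0,0,0,0,-0.186,0.104,-1],[0,0,0,0,-0.186,0.104,-1]]'
python3 - <<'E'
from h import *
f,e,A=cam("side"); cv2.imwrite("pics/s5.png",cv2.resize(f["image"][90:240,250:450],(800,600),interpolation=cv2.INTER_CUBIC))
for k in ("rod_knob","rod_tip","rod_pivot","socket"):
    print(k,[(np.round(d["pixel"],1).tolist(),round(d["confidence"],2)) for d in mark_of(k,"side")[:2]])
print(ctrl.get_obs()["contact_force"])
E
```

```text
time: 22.75
tcp_pos: [561.5, -0.6, 271.6]
eef_rot: [-0.0, 0.745, 0.667, -0.0]
contact_force: [-2.3, 3.2, -2.5]
opening: 11.2
grasp_force: 30.0
rod_knob [([185.5, 327.5], 0.78), ([319.2, 258.6], 0.34)]
rod_tip [([167.2, 336.3], 0.74)]
rod_pivot [([213.0, 306.7], 0.8)]
socket [([162.6, 340.3], 0.96)]
[-2.88186001  3.98431314 -0.95519174]
```

View pics/s5.png

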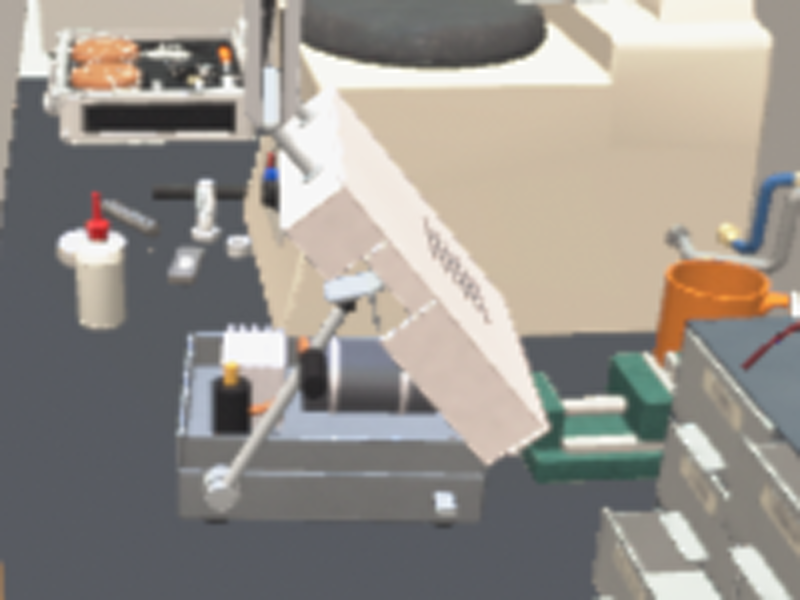

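The ball (crop about (300, 345)) is just entering the V under the hood edge. Lower the rest slowly.

```bash
python3 -m inch '[[0,0,0,0,-0.008,0.005,-1],[0,0,0,0,-0.016,0.011,-1],[0,0,0,0,-0.024,0.018,-1],[0,0,0,0,-0.032,0.024,-1],[0,0,0,0,-0.032,0.024,-1]]'; python3 -m inch '[[0,0,0,0,-0.004,0.003,-1],[0,0,0,0,-0.008,0.006,-1],[0,0,0,0,-0.008,0.006,-1]]';  python3 -m inch '[[0,0,0,0,-0.004,0.003,-1],[0,0,0,0,-0.008,0.006,-1],[0,0,0,0,-0.008,0.006,-1]]'; python3 - <<'E'
from h import *
o=ctrl.get_obs();p=np.array(o["tcp_pos"])+[0,0,16.7]
for t in (.8,.82,.84): print(t,hood(t)-p)
E
```

```text
time: 23.5
tcp_pos: [553.9, 0.2, 266.0]
eef_rot: [-0.0, 0.745, 0.667, -0.0]
contact_force: [-2.4, 5.7, 0.6]
opening: 11.4
grasp_force: 30.0
time: 23.8
tcp_pos: [552.2, 0.4, 264.6]
eef_rot: [-0.0, 0.745, 0.667, 0.0]
contact_force: [-1.7, 5.0, 3.4]
opening: 11.0
grasp_force: 30.0
time: 24.1
tcp_pos: [550.9, 0.5, 263.5]
eef_rot: [0.001, 0.745, 0.667, 0.001]
contact_force: [2.0, 4.6, 5.0]
opening: 10.8
grasp_force: 30.0
0.8 [-3.55852775  0.72746646 -3.73657222]
0.82 [ 0.37917019  0.29256416 -0.57280261]
0.84 [ 4.37896938 -0.14919696  2.51110672]
```

```bash
python3 -m inch '[[0,0,0,0,-0.006,0.005,-1],[0,0,0,0,-0.012,0.01,-1],[0,0,0,0,-0.012,0.01,-1]]'
python3 - <<'E'
from h import *
f,e,A=cam("side"); cv2.imwrite("pics/s6.png",cv2.resize(f["image"][130:220,280:400],(800,600),interpolation=cv2.INTER_CUBIC))
for k in ("rod_knob","rod_tip","socket"):
    print(k,[(np.round(d["pixel"],1).tolist(),round(d["confidence"],2)) for d in mark_of(k,"side")[:2]])
E
```

```text
time: 24.4
tcp_pos: [550.1, 0.6, 262.8]
eef_rot: [0.002, 0.745, 0.667, 0.002]
contact_force: [7.7, 2.2, 15.0]
opening: 10.8
grasp_force: 30.0
rod_knob [([183.3, 327.1], 0.64)]
rod_tip [([163.1, 340.3], 0.73)]
socket [([168.0, 335.3], 0.83), ([207.0, 329.8], 0.31)]
```

View pics/s6.png

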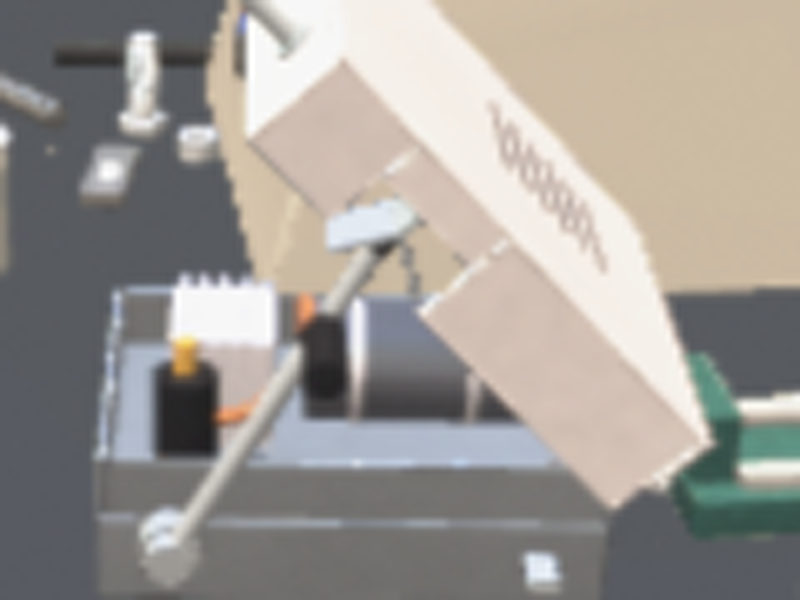

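The ball is in the V (crop about (245, 385)), the motion has stopped at 0.82 rad, and the rod takes the load (15 N rise). Ease off, release slowly, withdraw and watch that it stays.

```bash
python3 -m inch '[[0,0,0,0,0.012,-0.01,-1],[0,0,0,0,0.012,-0.01,-1],[0,0,0,0,0.012,-0.01,-0.6],[0,0,0,0,0.012,-0.01,-0.2],[0,0,0,0,0.012,-0.01,-0.2],[0,0,0,0,0.012,-0.01,-0.2],[0,0,0,0,0.012,-0.1,-0.2],[0,0,0,0,0.012,-0.25,-0.2],[0,0,0,0,0.012,-0.4,-0.2],[0,0,0,0,0.012,-0.55,-0.2],[0,0,0,0,0.012,-0.55,-0.2],[0,0,0,0,0.012,-0.55,-0.2],[0,0,0,0,0.012,-0.55,-0.2],[0,0,0,0,0.012,-0.55,-0.2]]'
python3 - <<'E'
from h import *
f,e,A=cam("side"); cv2.imwrite("pics/s7.png",f["image"])
for k in ("rod_knob","rod_tip","socket","hood_handle"):
    print(k,[(np.round(d["pixel"],1).tolist(),round(d["confidence"],2)) for d in mark_of(k,"side")[:2]])
print(proj(f,e,A,hood(.82)+[0,0,2.3]))
E
```

```text
time: 26.0
tcp_pos: [549.9, 0.3, 396.9]
eef_rot: [-0.001, 0.745, 0.667, -0.001]
contact_force: [0.1, 0.3, -0.1]
opening: 37.7
grasp_force: 0.0
rod_knob [([187.1, 326.9], 0.7)]
rod_tip [([167.4, 338.9], 0.8)]
socket [([164.9, 333.9], 0.8), ([187.0, 327.1], 0.15)]
hood_handle [([116.3, 315.3], 0.84)]
[115.52486475 313.0392849 ]
```

View pics/s7.png

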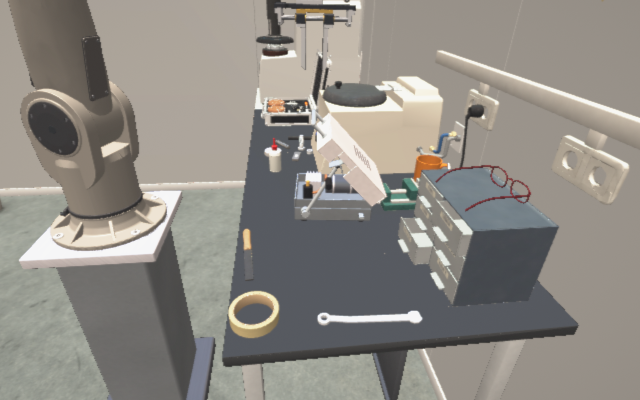

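The hood rests on the rod with its handle at (116, 315), the gripper is clear, and the bottle, tape and spanner are where they were.

```bash
python3 -c "from station import sign_off; print(sign_off())"
```

```text
the job is handed in; nothing more can be done
None
```

The job is done and handed in at about 26 s: the hood rests on the seated prop rod at about 0.82 rad, the gripper is clear, and the bottle, tape and spanner were not touched.

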